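# Show the grooves of a cigar mould's top half, then hover it over its base

## Task

Pick up the loose top half of the wooden cigar mould and, held clear of the table, tip it up about 35 degrees with its far long edge raised so the roller across the table can see the grooves underneath; pause there a second, then bring it level again. Carry it up and over the row of cigar boxes, without bumping the boxes or shifting anything on the table, to the other half of the mould. Finish still holding it, steady and level about 1 cm above the tips of the two pins, with its two holes lined up over the pins and not touching: do not put it down or let go.

Things in the scene. Friction and masses are not known exactly. Their poses are not given: they have to be found in the camera images.
- mould_top: loose top half of the mould, grooves down: pale wood block 130 (x) x 180 (y) x 26 mm, about 0.3 kg, grip bar on its back. Two 16 mm through holes at y = +-76 mm, x = 0. Origin: centre of the lowest face; z up through the bar; +x points away from the robot at the start (turned at most 0.4 rad), so the far long edge is the one at +x. A half turn about z does not matter to the fit
- bar (a point): middle of the top half's darker wooden grip bar, 44 mm above the top half's lowest face; the bar is 24 mm thick (x), 100 mm long (y), 36 mm high, its top 62 mm above the lowest face; axes as the top half
- mould_base: fixed base half of the mould: pale wood block 130 (x) x 180 (y) mm, ribs 26 mm high, four brown cigars in its grooves (tops at 35 mm), two upright 8 mm pins at y = +-76 mm, x = 0, tips 44 mm above the table. Origin: centre of underside; z up, +x away from the robot (turned at most 0.4 rad). On the other side of the boxes from the top half; sides vary
- pin_tips (a point): point midway between the two pin tips of the base half, 44 mm above the table; axes as the base half
- box_near: closed wooden cigar box, 165 x 85 x 110 mm high, origin centre of underside, x its long way (away from the robot within 0.05 rad); nearer to the robot of the two in the row that runs away from the robot between the two mould halves
- box_far: the second closed wooden cigar box of the row, 165 x 85 x 110 mm high, origin centre of underside, 15 to 35 mm beyond the first
- bottle: clear plastic water bottle, 62 mm across, 190 mm high, standing behind the row of boxes, origin centre of underside
- tumbler: glass tumbler, 72 mm across, 100 mm high, origin centre of underside
- tin: low round tin with a screw lid, 80 mm across, 45 mm high, origin centre of underside
- phone: phone lying flat, 140 x 68 x 9 mm, origin centre of underside, on the left, beside the divided cigar tray
- bundle: four banded cigars side by side, 118 x 72 x 18 mm, lying flat, origin centre of underside
Mind the look-alikes: they are no part of the job. Leave any turquoise look-alike of the mould_top alone.

How it is judged:
By the outcome, as a careful person would: the job done as asked, in the order asked, and still so for the second after the job is handed in, while the arm keeps its last pose, push and grip.
It also fails if it takes over 48 s, if anything falls off the work surface, if the arm or the gripper's body presses on something with over 40 N, if the wrist force passes 120 N, or if a joint passes its speed limit or range.

## Robot

A 6-joint arm with a two-finger parallel gripper is mounted at the origin on the work surface. World frame = base frame: x ahead of the robot, y to its left, z up, the work surface at z = 0. Lengths are in m, angles in degrees, forces in N, time in s.
With the tool pointing down it reaches from about 0.325 to 1 m from the base axis. Payload 5.1 kg.
Tool frame: the origin (TCP) lies at the very end of the fingers, on their centre line; the grasp point (between the pads) lies 19 mm behind it; x points along the fingers, z is the direction in which the jaws open and shut, and the axes are right-handed (so a half turn about x gives the same grasp; the last joint's range is limited). The gripper opens to 85 mm and grips with 20 to 120 N. Pads are 22 mm wide; open, the fingers measure 114 mm over their backs; the gripper's body (76 mm by 85 mm) begins 54 mm behind the grasp point. The pads swing forward as they close: fully open they stand 13 mm farther back than shut.
Start: joints at [-76.868, 7.093, 94.555, -0, 78.352, -4.733], TCP at [0.199, -0.619, 0.209] pointing down, gripper open.
Joint ranges: [-149.61, 149.61], [-58.7, 133.49], [1.44, 155.28], [-77.14, 257.14], [18.33, 153.61], [-166.67, 166.67]. Speed limits (degrees/s): [147.25, 147.25, 180, 180, 180, 180].

## Interface

Orientations are given as a 3x3 rotation matrix whose columns are the frame's x, y, z axes.
In Python, from cell import ctrl gives the robot as it stands. The module is installed in compiled form; this text tells all that it offers.
- The arm moves only by the tool apply_moves, never from a script. Its argument "rows" is a list that holds one entry, the list of rows, each a list of 6 numbers: the shift along the tool's x, y, z in mm, then the turn, a rotation vector about the tool's x, y, z in degrees. In form: [[[x, y, z, wx, wy, wz], ...]]. A call has 1 to 12 rows; each row shifts and turns the commanded pose from where the row before left it, along the tool's axes as they then stand; what a row does not reach is not made up. A row lasts 1/10 s, in which the tool goes at most 50 mm and 8.59 degrees, less where a joint would pass 70% of its speed; a pose out of reach is approached as far as the arm can. A call with a gripper value outside its range is refused whole. "grip" is the closure in counts, from 0 (fully open) to 255 (shut), set as the call begins (left out, the last holds). The fingers move at their own pace and stop on an object; "grip_force" is the grip in N (left out, the last holds). Time passes only in rows, so rows that do not move let the fingers close. It gives the time, the measured TCP pose, the force and the opening at its end, in the units of the state.
- ctrl.get_obs(): the state, without advancing time (a new reading comes with each control period).
- ctrl.capture(name): name is "scene" or "top" or "wrist"; returns the picture (400x640x3 uint8, red, green, blue); there is no depth.
- ctrl.camera_params(name): a dict with "fx", "fy", "cx", "cy" (pixels), "position" and "attitude" of the camera in the world; the wrist camera has in their place "mount" (4x4, takes a point from camera to tool coordinates, whose origin is the TCP and whose axes are the tool frame's). Camera axes: x right, y down, z forward; pixel columns grow to the right and rows downward; lengths in m; the calibration is good to about 2 mm. The wrist camera is an equidistant fisheye: a pixel r from the principal point sees the ray r / f radians off the axis. A picture is of the moment at which its call begins: read the wrist's pose just before it. camera_params takes no time and is no camera call.
- ctrl.sign_off(): hands the job in, once; it reports no verdict.
Trained networks look in the newest picture that a camera, given by its name, has taken for a name from the list of things; names that differ only in an ending like _2 or _b are one class to them, and where a whole thing is asked for, a point or a joint stands for the part that bears it (a point fixed in the world has none). Each returns a list of dicts, best first, with "conf" (0 to 1); they miss things now and then, are a little off and sometimes report something else, mostly with a low value. They report only what shows in the picture. A call takes as long as a camera call. They do not tell look-alikes from the thing itself.
- ctrl.search_frame(camera, name): "bbox" ([left, top, width, height] in pixels, round what is visible of it).
- ctrl.silhouettes(camera, name): "pixels" (400x640 bool, what is visible of it) and "bbox" ([left, top, width, height] in pixels, round what is visible of it).
- ctrl.spot_point(camera, name): "location" ([column, row] in pixels: a listed point, or the origin of a listed thing).
The state is a dict: "time_s": time; "joints": joint angles; "dq": joint speeds; "effort": joint torques, N m; "tool_pos": TCP position; "orientation": TCP orientation; "wrist_force": force on the tool from outside, world axes, zero at the start; "ft_torque": the same for the moment, N m; "finger_gap": opening from 0.0 (shut) to 1.0 (fully open).
Only numpy, scipy, OpenCV 4.12 (cv2) and the standard library are available. Lean on these libraries where they do the work, as an engineer would, in place of code of your own. Each camera call takes 0.05 s, during which the arm holds its last target. There are 200 camera calls.

## Working session

There is one attempt and no reset: what is moved stays moved. The work goes in short steps, Python scripts to look and compute and a tool call to move; the robot and the scene stay as the last step left them, time stands still between calls to the robot, and variables do not carry over. Pictures are saved under pics/ and viewed, about 8 in all and at most 12, crops included, and the job is handed in when it is done.

Besides the shell and the picture viewer there is one more tool, called after "Request:" by a JSON object that holds its "name" and its "arguments". apply_moves: Moves the arm, as the interface text tells. Its arguments: {"type":"object","properties":{"rows":{"type":"array"},"grip":{"type":"number"},"grip_force":{"type":"number"}},"required":["rows"]}

```bash
mkdir -p pics; ls; python3 - <<'E'
from cell import ctrl
import cv2,numpy as np
np.set_printoptions(precision=4,suppress=True)
o=ctrl.get_obs(); print(o)
for n in ("scene","top","wrist"):
    im=ctrl.capture(n); cv2.imwrite(f"pics/{n}0.png",im[...,::-1])
    print(n,ctrl.camera_params(n))
    for t in ("mould_top","mould_base","box_near","box_far","bottle","tumbler","tin"):
        print(t,[(d["bbox"],round(d["conf"],2)) for d in ctrl.search_frame(n,t)][:3])
    for t in ("bar","pin_tips"):
        print(t,[(d["location"],round(d["conf"],2)) for d in ctrl.spot_point(n,t)][:3])
print(ctrl.get_obs()["time_s"])
E
```

```text
pics
{'time_s': 0.0, 'joints': array([-76.868 ,   7.1333,  94.6353,   0.0026,  78.3515,  -4.7331]), 'dq': array([ 0.0717,  0.0464, -0.1278,  0.0699, -0.0282, -0.0725]), 'effort': array([  0.0014, -42.3608, -36.5451,  -0.    ,   0.0068,  -0.    ]), 'tool_pos': array([ 0.1992, -0.618 ,  0.2075]), 'orientation': array([[-0.0004,  0.9518,  0.3068],
       [ 0.0021,  0.3068, -0.9518],
       [-1.    ,  0.0002, -0.0021]]), 'wrist_force': array([-0.1499,  0.1812,  0.1204]), 'ft_torque': array([ 0.0178,  0.0325, -0.0291]), 'finger_gap': 0.9964761012409766}
scene {'fx': 414.78743156225426, 'fy': 414.78743156225426, 'cx': 321.14369077850637, 'cy': 199.20982529784027, 'position': array([ 1.2816, -0.6143,  0.9515]), 'attitude': array([[ 0.6604,  0.4881, -0.5706],
       [ 0.7509, -0.4346,  0.4973],
       [-0.0053, -0.7569, -0.6535]])}
mould_top [([327.4, 160.4, 58.5, 36.0], 0.57), ([286.2, 133.6, 52.3, 33.4], 0.56)]
mould_base [([196.2, 233.6, 73.5, 54.7], 0.61)]
box_near [([275.0, 174.4, 51.1, 59.7], 0.63)]
box_far [([310.1, 203.2, 52.9, 66.3], 0.63)]
bottle [([366.5, 218.7, 20.3, 59.9], 0.57)
[... 588 characters left out ...]
 [([321.6, 188.0, 30.9, 59.3], 0.69)]
box_far [([327.1, 130.2, 31.5, 58.4], 0.91)]
bottle [([326.0, 99.1, 20.1, 29.1], 0.89)]
tumbler [([223.9, 123.4, 24.7, 32.0], 0.84)]
tin [([432.2, 134.5, 27.4, 23.6], 0.97)]
bar [([253.6, 220.4], 0.92), ([250.0, 297.4], 0.77)]
pin_tips [([421.5, 212.6], 0.82)]
wrist {'fx': 309.70691628693146, 'fy': 309.70691628693146, 'cx': 321.63669205426487, 'cy': 202.6382864089591, 'mount': array([[-0.0007, -0.3054,  0.9522, -0.1654],
       [-0.0003, -0.9522, -0.3054,  0.0786],
       [ 1.    , -0.0005,  0.0005, -0.0007],
       [ 0.    ,  0.    ,  0.    ,  1.    ]])}
mould_top []
mould_base []
box_near []
box_far []
bottle []
tumbler []
tin []
bar []
pin_tips []
1.5
```

```bash
python3 - <<'E'
import cv2,numpy as np
a=cv2.imread("pics/top0.png")[90:340,190:490]; cv2.imwrite("pics/topc.png",cv2.resize(a,None,fx=2.4,fy=2.4,interpolation=cv2.INTER_CUBIC))
b=cv2.imread("pics/scene0.png"); cv2.imwrite("pics/scenec.png",b[100:370,170:460].repeat(2,0).repeat(2,1))
E
```

```text
(no output)
```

View pics/topc.png

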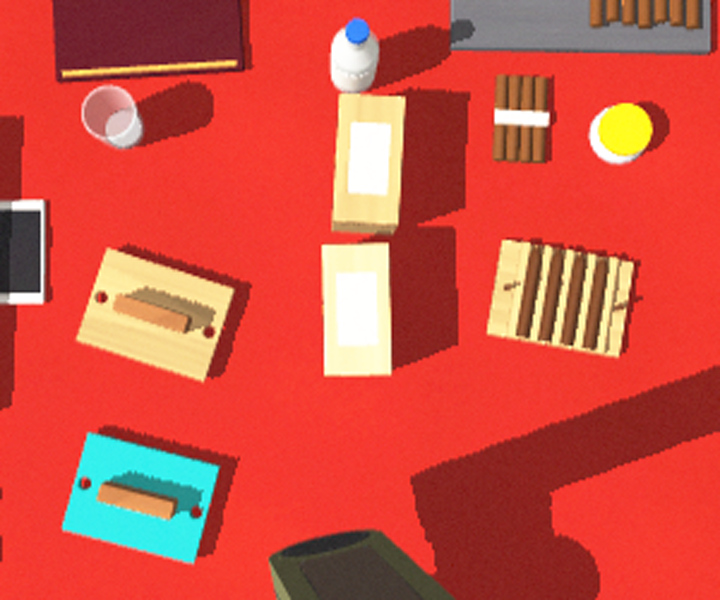

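View pics/scenec.png

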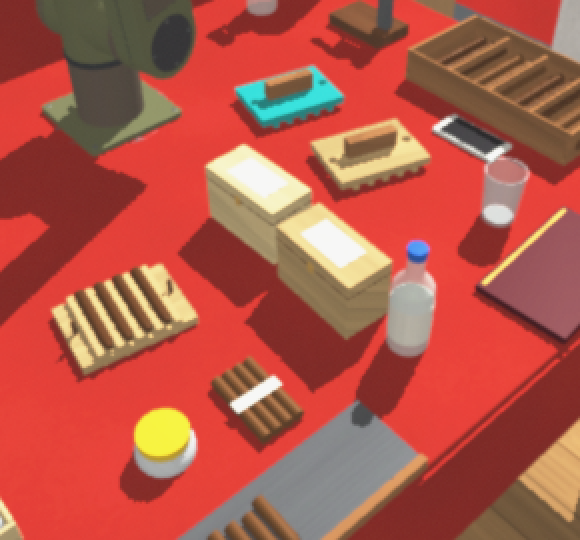

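The candidates for the top half are the pale block at top pixel (253,220) and the turquoise look-alike at (250,297). I choose the pale one; both crops show it clearly, with the bar and two dark holes. The base half is at (421,212), with the boxes between them at x≈337 px.

```bash
cat > h.py <<'E'
from cell import ctrl
import cv2,numpy as np
from scipy.spatial.transform import Rotation as Ro
np.set_printoptions(precision=4,suppress=True)
def onplane(c,R,d,z):
    w=R@d; return c+w*((z-c[2])/w[2])
def px(cam,u,v,z,obs=None):
    p=ctrl.camera_params(cam); d=np.array([(u-p["cx"])/p["fx"],(v-p["cy"])/p["fy"],1.])
    if cam!="wrist": return onplane(p["position"],p["attitude"],d,z)
    r=np.hypot(d[0],d[1]); d=np.array([d[0]/r*np.sin(r),d[1]/r*np.sin(r),np.cos(r)])
    M=p["mount"]; R=obs["orientation"]; 
    return onplane(obs["tool_pos"]+R@M[:3,3],R@M[:3,:3],d,z)
def proj(cam,P,obs=None):
    p=ctrl.camera_params(cam); P=np.atleast_2d(P)
    if cam!="wrist": c,R=p["position"],p["attitude"]
    else: M=p["mount"]; R=obs["orientation"]@M[:3,:3]; c=obs["tool_pos"]+obs["orientation"]@M[:3,3]
    q=(P-c)@R
    if cam!="wrist": s=q[:,:2]/q[:,2:]
    else:
        r=np.hypot(q[:,0],q[:,1]); s=q[:,:2]/r[:,None]*np.arctan2(r,q[:,2])[:,None]
    return s*p["fx"]+[p["cx"],p["cy"]]
def rows(p,R,p1,R1,n=None):
    """equal rows (tool frame) from pose to pose"""
    w=Ro.from_matrix(R.T@R1).as_rotvec(degrees=True); 
    return R.T@(p1-p),w
def down(yaw):  # tool z along yaw, tool x down
    c,s=np.cos(yaw),np.sin(yaw); return np.array([[0,-s,c],[0,c,s],[-1,0,0.]])
E
python3 - <<'E'
from h import *
A=px("top",232.1,213.75,.026);B=px("top",277.1,227.9,.026)
print("top holes",A,B,np.linalg.norm(A-B),(A+B)/2,"yaw",np.degrees(np.arctan2(*(-(A-B)[:2]*[1,-1])[::1]))) 
C=lambda u,v,z:px("top",190+u/2.4,90+v/2.4,z)
for n,c in dict(base=[(503,238),(635,262),(619,356),(487,332)],top=[(106,248),(238,288),(206,380),(77,339)]).items():
    q=np.array([C(u,v,.026) for u,v in c]); print(n,q.mean(0),q[:,:2].tolist())
    d=q[0]-q[1]+q[3]-q[2]; print("yaw",np.degrees(np.arctan2(-d[0],d[1])),[np.linalg.norm(q[i]-q[i-1]).round(3) for i in range(4)])
for n,c in dict(near=[(322,245),(388,242),(391,376),(323,376)],far=[(339,94),(405,98),(399,222),(333,222)]).items(): print(n,np.array([C(u,v,.11)[:2] for u,v in c]).tolist())
print("bottle",C(357,32,.19),"tumbler",C(125,130,0),"bar scene",px("scene",358.2,169.7,.044),"top",px("top",253.6,220.4,.044),"pins",px("scene",229.7,249.9,.044),px("top",421.5,212.6,.044))
E
```

```text
top holes [0.4719 0.345  0.026 ] [0.4286 0.1994 0.026 ] 0.15193540453954 [0.4502 0.2722 0.026 ] yaw -16.554763373008416
base [ 0.4814 -0.2718  0.026 ] [[0.5596542226889272, -0.1938033547844652], [0.5298485005985951, -0.37180992813141234], [0.40324873395512933, -0.34921347970126176], [0.4326936050486247, -0.1724857913745143]]
yaw -9.482470481237597 [np.float64(0.129), np.float64(0.18), np.float64(0.129), np.float64(0.179)]
top [0.4508 0.2699 0.026 ] [[0.5379348515453084, 0.34047963747157467], [0.486707085203341, 0.16193534787228797], [0.36328812528313886, 0.2019021918549488], [0.41524612583874887, 0.37529380521864075]]
yaw -16.34086128912826 [np.float64(0.128), np.float64(0.186), np.float64(0.13), np.float64(0.181)]
near [[0.5371030245973529, 0.050194194740927116], [0.5421914056416564, -0.03316857332507571], [0.3736246119851063, -0.03858025263504859], [0.3723853346614785, 0.046486491760096185]]
far [[0.7315373287119401, 0.03135911674178378], [0.7276956259447118, -0.05308787934273028], [0.5678744212757004, -0.04684899853449763], [0.5665863714778663, 0.036710159582433934]]
bottle [0.7868 0.012  0.19  ] tumbler [0.7051 0.3249 0.    ] bar scene [0.4554 0.2858 0.044 ] top [0.4508 0.2724 0.044 ] pins [ 0.4817 -0.2749  0.044 ] [ 0.4835 -0.2604  0.044 ]
```

```bash
cat >> h.py <<'E'
import json
def plan(p0,R0,p1,R1,n,ramp=2):
    """print n rounded rows from pose 0 to 1, ramped speed"""
    w=np.minimum(np.minimum(np.arange(1,n+1),np.arange(n,0,-1))/ramp,1.); s=np.cumsum(w)/w.sum()
    W=Ro.from_matrix(R0.T@R1).as_rotvec(); p=np.array(p0,float);R=R0.copy();out=[]
    for k in s:
        pt=p0+(p1-p0)*k; Rt=R0@Ro.from_rotvec(W*k).as_matrix()
        d=np.round(R.T@(pt-p)*1e3,1); a=np.round(Ro.from_matrix(R.T@Rt).as_rotvec(degrees=True),2)
        p=p+R@d/1e3; R=R@Ro.from_rotvec(a,degrees=True).as_matrix()
        out.append([float(x)+0 for x in [*d,*a]])
    for i in range(0,n,12): print(json.dumps([out[i:i+12]]))
    return p,R
E
python3 - <<'E'
from h import *
o=ctrl.get_obs(); plan(o["tool_pos"],o["orientation"],np.array([.47,-.272,.23]),down(np.radians(-9.5)),12)
E
```

```text
[[[-1.0, 16.5, -11.2, -2.85, 0.0, 0.0], [-1.9, 34.2, -20.8, -5.69, 0.0, 0.0], [-1.9, 36.1, -17.3, -5.69, 0.0, 0.0], [-1.9, 37.5, -13.6, -5.7, 0.0, 0.0], [-2.0, 38.8, -9.8, -5.69, 0.0, 0.0], [-1.9, 39.5, -6.0, -5.7, 0.0, 0.0], [-1.9, 40.0, -1.9, -5.69, 0.0, 0.0], [-1.9, 39.9, 1.9, -5.69, 0.0, 0.0], [-2.0, 39.5, 6.0, -5.7, 0.0, 0.0], [-1.9, 38.8, 9.8, -5.69, 0.0, 0.0], [-1.9, 37.6, 13.7, -5.7, 0.0, 0.0], [-1.0, 18.0, 8.6, -2.84, 0.0, 0.0]]]
```

Request:
{"name": "apply_moves", "arguments": {"rows": [[[-1, 16.5, -11, -2.85, 0, 0], [-2, 34, -21, -5.7, 0, 0], [-2, 36, -17, -5.7, 0, 0], [-2, 37.5, -13.5, -5.7, 0, 0], [-2, 39, -10, -5.7, 0, 0], [-2, 39.5, -6, -5.7, 0, 0], [-2, 40, -2, -5.7, 0, 0], [-2, 40, 2, -5.7, 0, 0], [-2, 39.5, 6, -5.7, 0, 0], [-2, 39, 10, -5.7, 0, 0], [-2, 37.5, 13.5, -5.7, 0, 0], [-1, 18, 8.5, -2.8, 0, 0]]]}}

```text
time_s: 2.7
tool_pos: [0.4712, -0.2685, 0.2313]
orientation: [[0.001, 0.157, 0.988], [0.0, 0.988, -0.157], [-1.0, 0.001, 0.001]]
wrist_force: [-0.5, -0.4, -0.1]
finger_gap: 0.998
```

Request:
{"name": "apply_moves", "arguments": {"rows": [[[0, 0, 0, 0, 0, 0], [0, 0, 0, 0, 0, 0], [0, 0, 0, 0, 0, 0]]]}}

```text
time_s: 3.0
tool_pos: [0.4692, -0.2721, 0.2307]
orientation: [[-0.0, 0.166, 0.986], [-0.0, 0.986, -0.166], [-1.0, -0.0, -0.0]]
wrist_force: [0.1, -0.2, -0.2]
finger_gap: 0.997
```

```bash
python3 - <<'E'
from h import *
o=ctrl.get_obs(); im=ctrl.capture("wrist"); o2=ctrl.get_obs()
print(o["time_s"],o["tool_pos"],o2["tool_pos"],o["joints"]);print(o["orientation"])
y=np.radians(-9.5); b=np.array([.4814,-.2718]); ax=np.array([np.cos(y),np.sin(y)]);ay=np.array([-np.sin(y),np.cos(y)])
P=[[*(b+s*.076*ay),z] for s in (1,-1) for z in (.044,.026)]+[[*b,.044]]
print(proj("wrist",P,o)); print([(d["location"],d["conf"]) for d in ctrl.spot_point("wrist","pin_tips")])
cv2.imwrite("pics/w1.png",im[...,::-1]); cv2.imwrite("pics/w1v.png",cv2.resize(im[...,::-1],None,fx=1.25,fy=1.25,interpolation=cv2.INTER_CUBIC))
np.savez("w1.npz",pos=o["tool_pos"],R=o["orientation"])
E
```

```text
3.0 [ 0.4692 -0.2721  0.2307] [ 0.4691 -0.2724  0.2307] [-35.7767  -7.3423 106.8563  -0.0146  80.4974 -26.2459]
[[-0.0003  0.1655  0.9862]
 [-0.0001  0.9862 -0.1655]
 [-1.     -0.0001 -0.0003]]
[[332.1026 106.8705]
 [331.581  106.8332]
 [331.2045 232.9109]
 [330.7918 227.3721]
 [331.771  172.643 ]]
[([335.1, 173.8], 0.56)]
```

View pics/w1v.png

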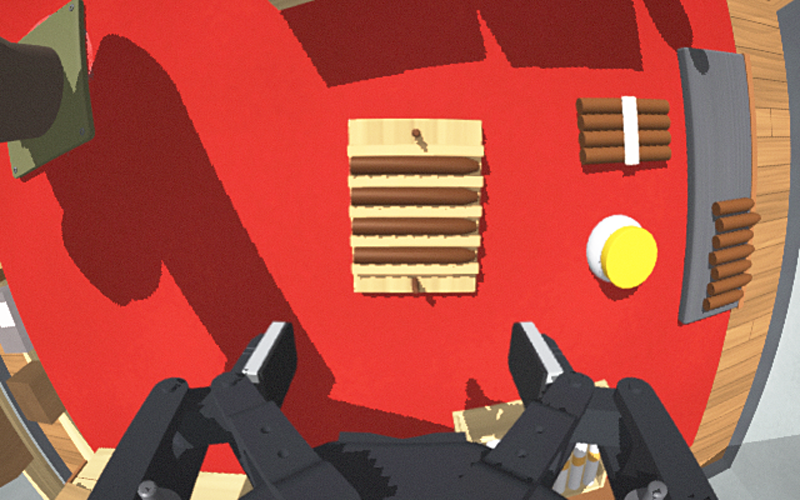

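Wrist view: the base's pins show near raw pixels (333,106) and (333,231), beside the predicted (332,107) and (331,233). I'll zoom in for sub-pixel tips.

```bash
python3 - <<'E'
import cv2,numpy as np
a=cv2.imread("pics/w1.png"); f=lambda r0,c0:cv2.resize(a[r0:r0+36,c0:c0+36],None,fx=11,fy=11,interpolation=cv2.INTER_NEAREST)
cv2.imwrite("pics/w1z.png",np.hstack([f(90,315),f(212,315)]))
g=a.astype(int)
E
```

```text
(no output)
```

View pics/w1z.png

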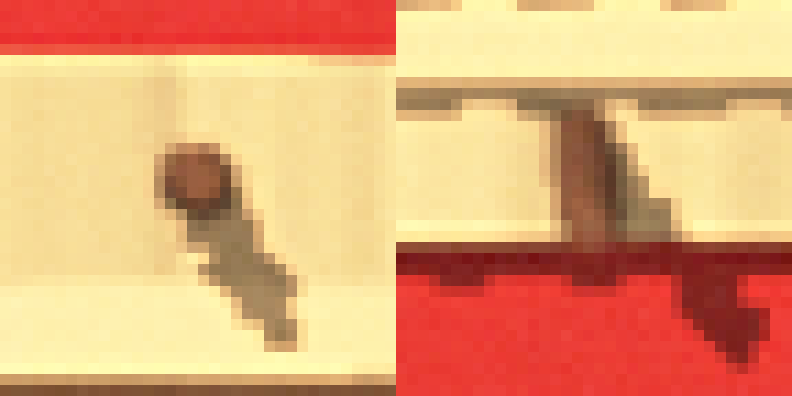

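```bash
python3 - <<'E'
from h import *
z=np.load("w1.npz"); o=dict(tool_pos=z["pos"],orientation=z["R"])
A=px("wrist",332.4,105.6,.044,o);B=px("wrist",332.3,232.3,.044,o); d=A-B
print(A,B,np.linalg.norm(d),(A+B)/2,np.degrees(np.arctan2(-d[0],d[1])))
# base block corners in wrist view (display/1.25)
o=ctrl.get_obs()
print("to top half:")
p,R=plan(o["tool_pos"],o["orientation"],np.array([.42,0,.26]),down(np.radians(-13)),8)
plan(p,R,np.array([.45,.262,.23]),down(np.radians(-16.5)),8)
E
```

```text
[ 0.4945 -0.1955  0.044 ] [ 0.4703 -0.3462  0.044 ] 0.15263035666069158 [ 0.4824 -0.2708  0.044 ] -9.117738159508226
to top half:
[[[-2.1, 18.6, -6.7, 0.24, 0.0, 0.0], [-4.2, 37.2, -13.6, 0.49, 0.0, 0.0], [-4.2, 37.0, -13.8, 0.49, 0.0, 0.0], [-4.1, 37.0, -14.2, 0.49, -0.01, 0.0], [-4.2, 36.8, -14.5, 0.49, 0.0, 0.0], [-4.2, 36.7, -14.8, 0.49, 0.0, 0.0], [-4.2, 36.5, -15.2, 0.49, 0.0, 0.0], [-2.1, 18.2, -7.7, 0.24, 0.0, 0.0]]]
[[[2.1, 18.7, -2.1, 0.25, 0.0, 0.0], [4.3, 37.4, -4.4, 0.5, 0.0, 0.0], [4.3, 37.4, -4.7, 0.5, 0.0, 0.0], [4.3, 37.4, -5.1, 0.5, 0.0, 0.0], [4.3, 37.2, -5.4, 0.5, 0.0, 0.0], [4.3, 37.3, -5.7, 0.5, 0.0, 0.0], [4.3, 37.2, -6.0, 0.5, 0.0, 0.0], [2.1, 18.6, -3.2, 0.25, 0.0, 0.0]]]
```

Request:
{"name": "apply_moves", "arguments": {"rows": [[[-2, 18.5, -6.5, 0.25, 0, 0], [-4, 37, -13.5, 0.5, 0, 0], [-4, 37, -14, 0.5, 0, 0], [-4, 37, -14, 0.5, 0, 0], [-4, 37, -14.5, 0.5, 0, 0], [-4, 37, -15, 0.5, 0, 0], [-4, 36.5, -15, 0.5, 0, 0], [-2, 18, -7.5, 0.25, 0, 0]]]}}

```text
time_s: 3.9
tool_pos: [0.4202, 0.002, 0.2594]
orientation: [[0.001, 0.224, 0.974], [0.0, 0.974, -0.224], [-1.0, 0.001, 0.001]]
wrist_force: [0.6, -0.3, 0.1]
finger_gap: 0.999
```

Request:
{"name": "apply_moves", "arguments": {"rows": [[[2, 18.5, -2, 0.25, 0, 0], [4.5, 37.5, -4.5, 0.5, 0, 0], [4.5, 37.5, -4.5, 0.5, 0, 0], [4.5, 37.5, -5, 0.5, 0, 0], [4.5, 37, -5.5, 0.5, 0, 0], [4, 37, -5.5, 0.5, 0, 0], [4, 37, -6, 0.5, 0, 0], [2, 18.5, -3, 0.25, 0, 0], [0, 0, 0, 0, 0, 0], [0, 0, 0, 0, 0, 0], [0, 0, 0, 0, 0, 0]]]}}

```text
time_s: 5.0
tool_pos: [0.4514, 0.2606, 0.2289]
orientation: [[0.0, 0.285, 0.958], [-0.0, 0.958, -0.285], [-1.0, -0.0, 0.0]]
wrist_force: [0.1, 0.2, -0.1]
finger_gap: 1.0
```

```bash
python3 - <<'E'
from h import *
o=ctrl.get_obs(); im=ctrl.capture("wrist")
print(o["time_s"],o["tool_pos"],o["joints"]);print(o["orientation"])
np.savez("w2.npz",pos=o["tool_pos"],R=o["orientation"])
q=proj("wrist",[[.4719,.345,.026],[.4286,.1994,.026]],o); print(q)
cv2.imwrite("pics/w2.png",im[...,::-1])
a=im[...,::-1]; f=lambda c:cv2.resize(a[c[1]-18:c[1]+18,c[0]-18:c[0]+18],(360,360),interpolation=cv2.INTER_NEAREST)
k=np.round(q).astype(int); print(k-18)
m=cv2.resize(a[50:300,170:470],None,fx=1,fy=1)
cv2.imwrite("pics/w2z.png",np.vstack([np.hstack([f(k[0]),f(k[1])]),cv2.copyMakeBorder(m[:230],0,0,0,420,cv2.BORDER_CONSTANT)]))
print([(d["location"],round(d["conf"],2)) for d in ctrl.spot_point("wrist","bar")])
E
```

```text
5.0 [0.4514 0.2606 0.2289] [ 24.1049 -10.1232 109.4902  -0.0163  80.6326  40.6795]
[[ 0.0001  0.2852  0.9585]
 [-0.0003  0.9585 -0.2852]
 [-1.     -0.0002  0.0002]]
[[317.615   99.8004]
 [318.0194 221.8214]]
[[300  82]
 [300 204]]
[([143.7, 208.0], 0.88), ([315.7, 161.8], 0.6), ([319.2, 155.4], 0.37)]
```

View pics/w2z.png

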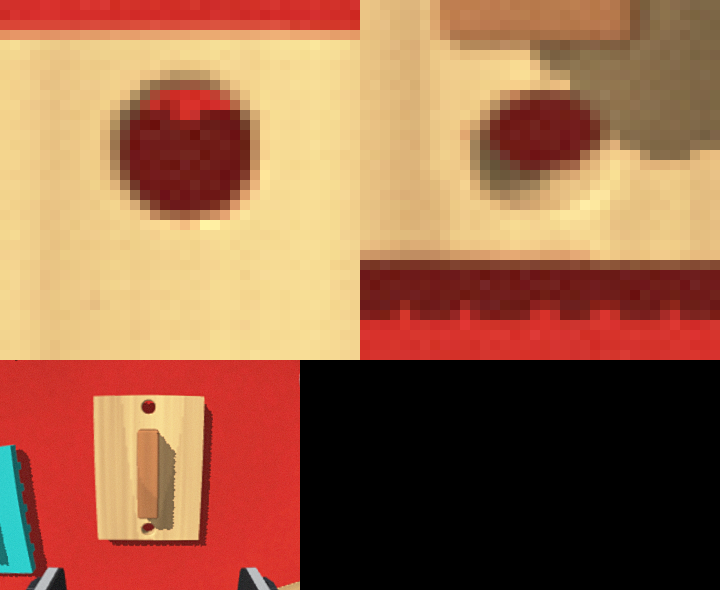

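```bash
python3 - <<'E'
from h import *
z=np.load("w2.npz"); o=dict(tool_pos=z["pos"],orientation=z["R"])
A=px("wrist",318,96.1,.026,o);B=px("wrist",317.5,218.3,.026,o); d=A-B
c=(A+B)/2; yaw=np.arctan2(-d[0],d[1])
print(A,B,np.linalg.norm(d),c,np.degrees(yaw))
# bar top ends in wrist: crop col 148..; check bar midpoint
E1=px("wrist",170+148,50+ (431-360),.062,o);E2=px("wrist",170+147,50+(492-360),.062,o);print(E1,E2,(E1+E2)/2)
o=ctrl.get_obs()
p,R=plan(o["tool_pos"],o["orientation"],np.array([c[0],c[1],.10]),down(yaw),5)
plan(p,R,np.array([c[0],c[1],.031]),down(yaw),6)
E
```

```text
[0.4736 0.3491 0.026 ] [0.4294 0.2042 0.026 ] 0.1514985110795404 [0.4515 0.2766 0.026 ] -16.976108177715005
[0.4659 0.3223 0.062 ] [0.4456 0.2583 0.062 ] [0.4558 0.2903 0.062 ]
[[[16.1, 1.9, -0.6, 0.05, 0.0, 0.0], [32.3, 3.8, -1.1, 0.1, 0.01, 0.0], [32.3, 3.8, -1.2, 0.09, 0.01, -0.01], [32.3, 3.8, -1.2, 0.1, 0.01, 0.0], [16.1, 2.0, -0.6, 0.05, 0.0, 0.0]]]
[[[6.9, 0.0, 0.0, 0.0, 0.0, 0.0], [13.8, 0.0, 0.0, 0.0, 0.0, 0.0], [13.8, 0.0, 0.0, 0.0, 0.0, 0.0], [13.8, 0.0, 0.0, 0.0, 0.0, 0.0], [13.8, 0.0, 0.0, 0.0, 0.0, 0.0], [6.9, 0.0, 0.0, 0.0, 0.0, 0.0]]]
```

Request:
{"name": "apply_moves", "arguments": {"rows": [[[16, 2, -0.5, 0.1, 0, 0], [32.5, 4, -1, 0.1, 0, 0], [32.5, 4, -1.5, 0.1, 0, 0], [32, 3.5, -1, 0.1, 0, 0], [16, 2, -0.5, 0, 0, 0], [7, 0, 0, 0, 0, 0], [14, 0, 0, 0, 0, 0], [14, 0, 0, 0, 0, 0], [14, 0, 0, 0, 0, 0], [14, 0, 0, 0, 0, 0], [6.5, 0, 0, 0, 0, 0], [0, 0, 0, 0, 0, 0]]]}}

```text
time_s: 6.3
tool_pos: [0.4504, 0.2774, 0.0288]
orientation: [[-0.002, 0.291, 0.957], [-0.001, 0.957, -0.291], [-1.0, -0.002, -0.002]]
wrist_force: [0.1, -0.0, -0.2]
finger_gap: 1.002
```

Request:
{"name": "apply_moves", "arguments": {"rows": [[[0, 0, 0, 0, 0, 0], [0, 0, 0, 0, 0, 0]]]}}

```text
time_s: 6.5
tool_pos: [0.452, 0.2782, 0.0312]
orientation: [[0.001, 0.29, 0.957], [0.001, 0.957, -0.29], [-1.0, 0.001, 0.001]]
wrist_force: [0.0, 0.7, -0.4]
finger_gap: 1.003
```

```bash
python3 - <<'E'
from h import *
o=ctrl.get_obs(); im=ctrl.capture("wrist")
print(o["time_s"],o["tool_pos"],o["wrist_force"],o["orientation"])
np.savez("w3.npz",pos=o["tool_pos"],R=o["orientation"])
print(proj("wrist",[[.4736,.3491,.026],[.4294,.2042,.026]],o))
cv2.imwrite("pics/w3.png",cv2.resize(im[...,::-1],(800,500),interpolation=cv2.INTER_CUBIC))
E
```

```text
6.5 [0.452  0.2782 0.0312] [ 0.0136  0.6506 -0.3778] [[ 0.0014  0.2904  0.9569]
 [ 0.0007  0.9569 -0.2904]
 [-1.      0.0011  0.0012]]
[[321.8065 115.3922]
 [321.5432 336.2678]]
```

View pics/w3.png

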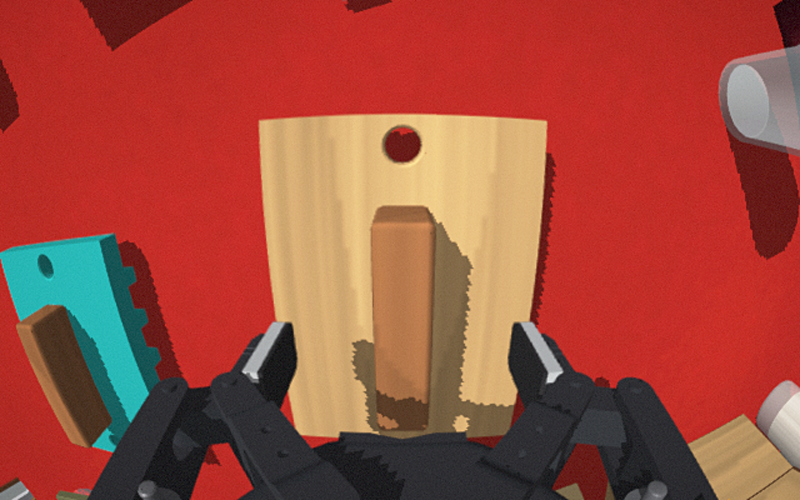

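The fingers straddle the bar evenly (bar centred at 403, jaws at 293 and 513), and the hole at (321.6,116) matches the prediction. Closing now.

Request:
{"name": "apply_moves", "arguments": {"rows": [[[0, 0, 0, 0, 0, 0], [0, 0, 0, 0, 0, 0], [0, 0, 0, 0, 0, 0], [0, 0, 0, 0, 0, 0], [0, 0, 0, 0, 0, 0], [0, 0, 0, 0, 0, 0], [0, 0, 0, 0, 0, 0], [0, 0, 0, 0, 0, 0], [0, 0, 0, 0, 0, 0], [0, 0, 0, 0, 0, 0]]], "grip": 255, "grip_force": 80}}

```text
time_s: 7.55
tool_pos: [0.4516, 0.278, 0.0308]
orientation: [[0.001, 0.29, 0.957], [0.0, 0.957, -0.29], [-1.0, 0.0, 0.0]]
wrist_force: [-1.2, -0.7, 5.6]
finger_gap: 0.253
```

Request:
{"name": "apply_moves", "arguments": {"rows": [[[-3, 0, 0, 0, 0, 0], [-8, 0, 0, 0, 0, 0], [-15, 0, 0, 0, 0, 0], [-25, 0, 0, 0, 0, 0], [-30, 0, 0, 0, 0, 0], [-30, 0, 0, 0, 0, 0], [-30, 0, 0, 0, 0, 0], [-20, 0, 0, 0, 0, 0], [-10, 0, 0, 0, 0, 0], [-5, 0, 0, 0, 0, 0], [0, 0, 0, 0, 0, 0], [0, 0, 0, 0, 0, 0]]]}}

```text
time_s: 8.75
tool_pos: [0.4506, 0.2775, 0.2048]
orientation: [[-0.002, 0.29, 0.957], [-0.001, 0.957, -0.29], [-1.0, -0.002, -0.002]]
wrist_force: [0.0, -0.2, -4.2]
finger_gap: 0.252
```

```bash
python3 - <<'E'
from h import *
o=ctrl.get_obs()
print(o["time_s"],o["tool_pos"],o["wrist_force"],o["ft_torque"],o["finger_gap"],o["joints"],o["orientation"])
E
```

```text
8.75 [0.4506 0.2775 0.2048] [ 0.0349 -0.2206 -4.2362] [ 0.0118 -0.0429  0.0004] 0.25185641539246423 [ 25.8178  -8.1093 110.0463   0.0002  78.2099  42.7026] [[-0.0023  0.2904  0.9569]
 [-0.0011  0.9569 -0.2905]
 [-1.     -0.0017 -0.0019]]
```

Request:
{"name": "apply_moves", "arguments": {"rows": [[[0, 0, 0, 0, -1.5, 0], [0, 0, 0, 0, -3, 0], [0, 0, 0, 0, -4, 0], [0, 0, 0, 0, -4, 0], [0, 0, 0, 0, -4, 0], [0, 0, 0, 0, -4, 0], [0, 0, 0, 0, -4, 0], [0, 0, 0, 0, -4, 0], [0, 0, 0, 0, -3.5, 0], [0, 0, 0, 0, -2, 0], [0, 0, 0, 0, -1, 0], [0, 0, 0, 0, 0, 0]]]}}

```text
time_s: 9.95
tool_pos: [0.4503, 0.2779, 0.2049]
orientation: [[0.547, 0.29, 0.785], [-0.167, 0.957, -0.237], [-0.82, -0.001, 0.572]]
wrist_force: [0.3, -0.4, -4.4]
finger_gap: 0.25
```

```bash
python3 - <<'E'
from h import *
o=ctrl.get_obs(); im=ctrl.capture("scene"); im2=ctrl.capture("wrist")
print(o["time_s"],o["tool_pos"],o["joints"],o["orientation"],"tilt",np.degrees(np.arcsin(o["orientation"][2,2])),o["wrist_force"],o["ft_torque"])
cv2.imwrite("pics/tilt.png",np.hstack([cv2.resize(im[80:280,220:460,::-1],(480,400)),cv2.resize(im2[...,::-1],(320,200)).repeat(2,0)[:400]]))
E
```

```text
9.95 [0.4503 0.2779 0.2049] [ 41.6909 -19.1359 124.3024 -34.403   59.8702  72.2222] [[ 0.5474  0.2898  0.7851]
 [-0.1669  0.9571 -0.2369]
 [-0.8201 -0.0013  0.5723]] tilt 34.9074096615214 [ 0.2963 -0.3576 -4.3647] [0.2191 0.6792 0.0042]
```

View pics/tilt.png

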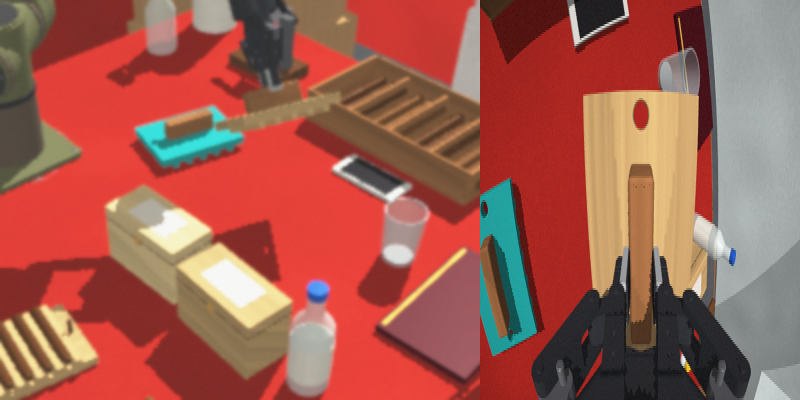

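The mould is held, tilted 34.9° with the far edge up and clear of everything. Next I pause over a second, then level it.

Request:
{"name": "apply_moves", "arguments": {"rows": [[[0, 0, 0, 0, 0, 0], [0, 0, 0, 0, 0, 0], [0, 0, 0, 0, 0, 0], [0, 0, 0, 0, 0, 0], [0, 0, 0, 0, 0, 0], [0, 0, 0, 0, 0, 0], [0, 0, 0, 0, 0, 0], [0, 0, 0, 0, 0, 0], [0, 0, 0, 0, 0, 0], [0, 0, 0, 0, 0, 0], [0, 0, 0, 0, 0, 0], [0, 0, 0, 0, 0, 0]]]}}

```text
time_s: 11.25
tool_pos: [0.4514, 0.2779, 0.2063]
orientation: [[0.549, 0.29, 0.784], [-0.167, 0.957, -0.238], [-0.819, 0.0, 0.574]]
wrist_force: [0.3, -0.2, -3.8]
finger_gap: 0.253
```

Request:
{"name": "apply_moves", "arguments": {"rows": [[[0, 0, 0, 0, 1.5, 0], [0, 0, 0, 0, 3, 0], [0, 0, 0, 0, 4, 0], [0, 0, 0, 0, 4, 0], [0, 0, 0, 0, 4, 0], [0, 0, 0, 0, 4, 0], [0, 0, 0, 0, 4, 0], [0, 0, 0, 0, 4, 0], [0, 0, 0, 0, 3.5, 0], [0, 0, 0, 0, 2, 0], [0, 0, 0, 0, 1, 0], [0, 0, 0, 0, 0, 0]]]}}

```text
time_s: 12.45
tool_pos: [0.4517, 0.2777, 0.2061]
orientation: [[0.0, 0.291, 0.957], [-0.001, 0.957, -0.291], [-1.0, -0.001, 0.0]]
wrist_force: [0.7, 0.5, -3.0]
finger_gap: 0.253
```

Request:
{"name": "apply_moves", "arguments": {"rows": [[[0, 0, 0, 0, 0, 0], [0, 0, 0, 0, 0, 0], [0, 0, 0, 0, 0, 0]]]}}

```text
time_s: 12.75
tool_pos: [0.451, 0.2781, 0.2064]
orientation: [[0.0, 0.29, 0.957], [-0.0, 0.957, -0.29], [-1.0, 0.0, 0.0]]
wrist_force: [-0.3, -0.2, -4.1]
finger_gap: 0.25
```

```bash
python3 - <<'E'
from h import *
o=ctrl.get_obs(); im=ctrl.capture("wrist"); cv2.imwrite("pics/w4.png",im[...,::-1]); np.savez("w4.npz",pos=o["tool_pos"],R=o["orientation"])
print(o["time_s"],o["tool_pos"],o["orientation"],o["wrist_force"])
# find the hole in the held block in wrist picture: predicted (same tool-relative as at grasp)
z=np.load("w3.npz"); im3=cv2.imread("pics/w3.png")
a=im[95:140,300:345,::-1].copy()
hsv=cv2.cvtColor(a,cv2.COLOR_BGR2HSV); m=((hsv[...,0]<10)|(hsv[...,0]>170))&(hsv[...,1]>180)
n,l,s,c=cv2.connectedComponentsWithStats(m.astype(np.uint8)); print("hole now",[(s[i],c[i]+[300,95]) for i in range(1,n) if s[i][4]>60])
b=cv2.resize(im3,(640,400),interpolation=cv2.INTER_AREA)[95:140,300:345]
hsv=cv2.cvtColor(b,cv2.COLOR_BGR2HSV); m=((hsv[...,0]<10)|(hsv[...,0]>170))&(hsv[...,1]>180)
n,l,s,c=cv2.connectedComponentsWithStats(m.astype(np.uint8)); print("hole before",[(s[i],c[i]+[300,95]) for i in range(1,n) if s[i][4]>60])
print("carry:"); yb=np.radians(-9.3)
p,R=plan(o["tool_pos"],o["orientation"],np.array([.42,.20,.235]),down(np.radians(-15)),5)
p,R=plan(p,R,np.array([.42,-.20,.235]),down(np.radians(-10.5)),14,3)
plan(p,R,np.array([.4824,-.2708,.16]),down(yb),6)
E
```

```text
12.75 [0.451  0.2781 0.2064] [[ 0.0004  0.2898  0.9571]
 [-0.0001  0.9571 -0.2898]
 [-1.      0.      0.0004]] [-0.2762 -0.1852 -4.0677]
hole now [(array([  8,   6,  28,  28, 603], dtype=int32), array([321.4295, 114.524 ]))]
hole before [(array([  9,   7,  27,  27, 565], dtype=int32), array([321.8088, 115.2389]))]
carry:
[[[-3.6, -10.5, -0.9, -0.23, 0.0, 0.0], [-7.1, -20.9, -1.8, -0.46, 0.01, 0.0], [-7.2, -20.9, -2.0, -0.47, 0.0, 0.0], [-7.2, -20.9, -2.2, -0.46, 0.01, 0.0], [-3.5, -10.4, -1.2, -0.23, 0.0, 0.0]]]
[[[0.0, -10.7, 2.9, -0.12, 0.0, 0.0], [0.0, -21.5, 5.7, -0.25, 0.0, 0.0], [0.0, -32.3, 8.4, -0.38, 0.0, 0.0], [0.0, -32.3, 8.2, -0.37, 0.0, 0.0], [0.0, -32.3, 8.0, -0.38, 0.0, 0.0], [0.0, -32.5, 7.8, -0.37, 0.0, 0.0], [0.0, -32.4, 7.6, -0.38, 0.0, 0.0], [0.0, -32.5, 7.3, -0.37, 0.0, 0.0], [0.0, -32.6, 7.2, -0.38, 0.0, 0.0], [0.0, -32.6, 6.9, -0.37, 0.0, 0.0], [0.0, -32.6, 6.7, -0.38, 0.0, 0.0], [0.0, -32.7, 6.5, -0.37, 0.0, 0.0]]]
[[[0.0, -21.9, 4.2, -0.25, 0.0, 0.0], [0.0, -10.9, 2.0, -0.13, 0.0, 0.0]]]
[[[7.5, -5.8, 7.4, -0.12, 0.0, 0.0], [15.0, -11.7, 14.9, -0.24, 0.0, 0.0], [15.0, -11.7, 14.8, -0.24, 0.0, 0.0], [15.0, -11.8, 14.7, -0.24, 0.0, 0.0], [15.0, -11.9, 14.7, -0.24, 0.0, 0.0], [7.5, -6.0, 7.3, -0.12, 0.0, 0.0]]]
```

Request:
{"name": "apply_moves", "arguments": {"rows": [[[-3.5, -10.5, -1, -0.2, 0, 0], [-7, -21, -2, -0.5, 0, 0], [-7, -21, -2, -0.5, 0, 0], [-7, -21, -2, -0.5, 0, 0], [-3.5, -10.5, -1, -0.2, 0, 0], [0, -11, 3, -0.1, 0, 0], [0, -21.5, 5.5, -0.3, 0, 0], [0, -32, 8.5, -0.4, 0, 0], [0, -32, 8, -0.4, 0, 0], [0, -32.5, 8, -0.4, 0, 0], [0, -32.5, 8, -0.4, 0, 0], [0, -32.5, 7.5, -0.4, 0, 0]]]}}

```text
time_s: 14.0
tool_pos: [0.4203, -0.002, 0.234]
orientation: [[0.0, 0.217, 0.976], [0.0, 0.976, -0.217], [-1.0, 0.0, 0.0]]
wrist_force: [0.2, -1.2, -3.5]
finger_gap: 0.252
```

Request:
{"name": "apply_moves", "arguments": {"rows": [[[0, -32.5, 7.5, -0.4, 0, 0], [0, -32.5, 7, -0.4, 0, 0], [0, -32.5, 7, -0.4, 0, 0], [0, -32.5, 6.5, -0.4, 0, 0], [0, -32.5, 6.5, -0.4, 0, 0], [0, -22, 4, -0.2, 0, 0], [0, -11, 2, -0.1, 0, 0], [0, 0, 0, 0, 0, 0], [0, 0, 0, 0, 0, 0], [0, 0, 0, 0, 0, 0]]]}}

```text
time_s: 15.0
tool_pos: [0.4211, -0.1992, 0.2342]
orientation: [[-0.0, 0.177, 0.984], [0.001, 0.984, -0.177], [-1.0, 0.001, -0.0]]
wrist_force: [-0.0, -0.1, -4.1]
finger_gap: 0.251
```

```bash
python3 - <<'E'
from h import *
o=ctrl.get_obs()
print(o["time_s"],o["tool_pos"],o["orientation"])
p,R=plan(o["tool_pos"],o["orientation"],np.array([.4824,-.2696,.14]),down(np.radians(-9.3)),7)
E
```

```text
15.0 [ 0.4211 -0.1992  0.2342] [[-0.      0.1773  0.9842]
 [ 0.0005  0.9842 -0.1773]
 [-1.      0.0005 -0.0001]]
[[[7.8, -4.9, 6.1, -0.08, 0.0, 0.0], [15.7, -9.7, 12.1, -0.15, 0.0, -0.01], [15.7, -9.8, 12.1, -0.15, 0.0, 0.0], [15.7, -9.8, 12.1, -0.15, 0.0, -0.01], [15.7, -9.9, 12.0, -0.15, 0.0, 0.0], [15.7, -9.9, 12.1, -0.15, -0.01, -0.01], [7.9, -4.9, 6.0, -0.08, 0.0, 0.0]]]
```

Request:
{"name": "apply_moves", "arguments": {"rows": [[[8, -5, 6, -0.1, 0, 0], [15.5, -9.5, 12, -0.15, 0, 0], [15.5, -10, 12, -0.15, 0, 0], [16, -10, 12, -0.15, 0, 0], [16, -10, 12, -0.15, 0, 0], [15.5, -10, 12, -0.15, 0, 0], [8, -5, 6, -0.1, 0, 0], [0, 0, 0, 0, 0, 0], [0, 0, 0, 0, 0, 0], [0, 0, 0, 0, 0, 0]]]}}

```text
time_s: 16.0
tool_pos: [0.482, -0.271, 0.1408]
orientation: [[0.001, 0.162, 0.987], [-0.001, 0.987, -0.162], [-1.0, -0.001, 0.001]]
wrist_force: [0.2, -0.4, -3.4]
finger_gap: 0.246
```

```bash
python3 - <<'E'
from h import *
o=ctrl.get_obs(); im=ctrl.capture("wrist"); t=ctrl.capture("top"); s=ctrl.capture("scene")
print(o["time_s"],o["tool_pos"],o["orientation"],o["wrist_force"])
cv2.imwrite("pics/w5.png",im[...,::-1]);cv2.imwrite("pics/t5.png",t[...,::-1]);cv2.imwrite("pics/s5.png",s[...,::-1])
z=.14-.031+.026
print("pins pred",proj("wrist",[[.4945,-.1955,.044],[.4703,-.3462,.044]],o))
a=cv2.resize(im[85:150,290:355,::-1],(390,390),interpolation=cv2.INTER_NEAREST)
b=cv2.resize(t[180:250,385:465,::-1],(400,350),interpolation=cv2.INTER_CUBIC)
c=cv2.resize(s[210:300,180:290,::-1],(400,327)); 
cv2.imwrite("pics/m5.png",np.hstack([a,np.vstack([cv2.copyMakeBorder(b,0,0,0,0,0)[:195],c[:195]])]))
cv2.imwrite("pics/m5.png",np.hstack([a,cv2.copyMakeBorder(c,0,63,0,0,cv2.BORDER_CONSTANT)]))
E
```

```text
16.0 [ 0.482  -0.271   0.1408] [[ 0.0012  0.1618  0.9868]
 [-0.0008  0.9868 -0.1618]
 [-1.     -0.0006  0.0013]] [ 0.2057 -0.4243 -3.3638]
pins pred [[321.4471 109.1722]
 [322.0413 271.6112]]
```

View pics/m5.png

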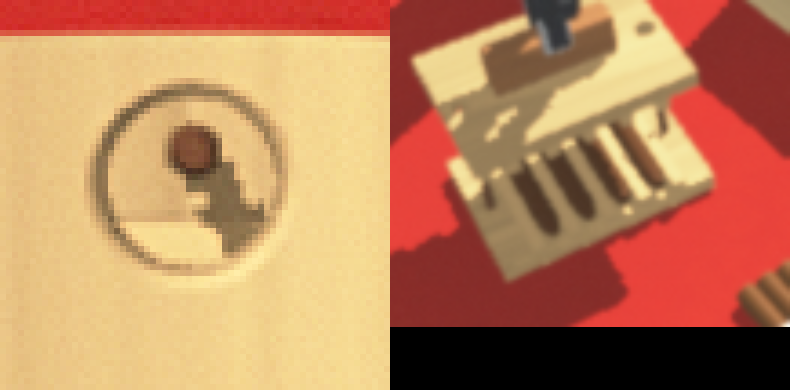

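```bash
python3 - <<'E'
from h import *
o=ctrl.get_obs(); zt=o["tool_pos"][2]-.031+.026
H=px("wrist",321.2,114.2,zt,o); P=px("wrist",321.8,109.2,.044,o); print("hole",H,"pin",P,"pin-hole",P-H, "tool frame",o["orientation"].T@(P-H)*1e3)
z=np.load("w4.npz");oo=dict(tool_pos=z["pos"],orientation=z["R"]); H4=px("wrist",321.4,114.5,oo["tool_pos"][2]-.005,oo)
print("hole in tool (w4)",oo["orientation"].T@(H4-oo["tool_pos"]),"now",o["orientation"].T@(H-o["tool_pos"]))
print(o["tool_pos"],np.degrees(np.arctan2(o["orientation"][1,2],o["orientation"][0,2])))
# top-camera look at holes on held block
t=cv2.imread("pics/t5.png"); yb=np.radians(-9.3); ay=np.array([-np.sin(yb),np.cos(yb)])
print(proj("top",[[*(o["tool_pos"][:2]+ay*s*.076),zt] for s in (1,-1)]))
E
```

```text
hole [ 0.4939 -0.1973  0.1359] pin [ 0.4948 -0.1957  0.044 ] pin-hole [ 0.0009  0.0017 -0.0919] tool frame [91.8539  1.8556  0.4794]
hole in tool (w4) [ 0.005   0.0746 -0.0001] now [ 0.0049  0.0747 -0.0002]
[ 0.4819 -0.2711  0.1409] -9.316727507858172
[[407.0136 206.7583]
 [457.5984 215.7864]]
```

Request:
{"name": "apply_moves", "arguments": {"rows": [[[5, 0.5, 0, -0.1, 0, 0], [8, 0.5, 0.5, 0, 0, 0], [8, 0.5, 0, 0, 0, 0], [8, 0.3, 0, 0, 0, 0], [8, 0, 0, 0, 0, 0], [8, 0, 0, 0, 0, 0], [5, 0, 0, 0, 0, 0], [3, 0, 0, 0, 0, 0], [2, 0, 0, 0, 0, 0], [0, 0, 0, 0, 0, 0], [0, 0, 0, 0, 0, 0], [0, 0, 0, 0, 0, 0]]]}}

```text
time_s: 17.35
tool_pos: [0.4828, -0.2697, 0.0853]
orientation: [[0.001, 0.16, 0.987], [-0.0, 0.987, -0.16], [-1.0, -0.0, 0.001]]
wrist_force: [0.3, 0.2, -3.4]
finger_gap: 0.247
```

Request:
{"name": "apply_moves", "arguments": {"rows": [[[0, 0, 0, 0, 0, 0], [0, 0, 0, 0, 0, 0]]]}}

```text
time_s: 17.55
tool_pos: [0.4826, -0.2695, 0.0851]
orientation: [[0.0, 0.16, 0.987], [-0.0, 0.987, -0.16], [-1.0, -0.0, 0.0]]
wrist_force: [-0.1, -0.8, -3.6]
finger_gap: 0.249
```

```bash
python3 - <<'E'
from h import *
o=ctrl.get_obs(); im=ctrl.capture("wrist"); s=ctrl.capture("scene"); t=ctrl.capture("top")
print(o["time_s"],o["tool_pos"],o["orientation"],o["wrist_force"])
np.savez("w6.npz",pos=o["tool_pos"],R=o["orientation"])
a=cv2.resize(im[85:150,290:355,::-1],(390,390),interpolation=cv2.INTER_NEAREST)
c=cv2.resize(s[215:305,180:280,::-1],(400,390),interpolation=cv2.INTER_CUBIC)
cv2.imwrite("pics/m6.png",np.hstack([a,c])); cv2.imwrite("pics/t6.png",t[...,::-1])
E
```

```text
17.55 [ 0.4826 -0.2695  0.0851] [[ 0.0003  0.1605  0.987 ]
 [-0.0002  0.987  -0.1605]
 [-1.     -0.0002  0.0004]] [-0.0574 -0.8111 -3.61  ]
```

View pics/m6.png

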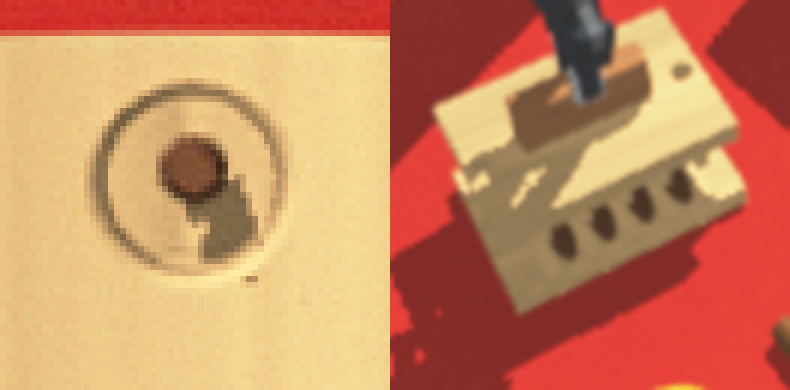

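```bash
python3 - <<'E'
from h import *
o=ctrl.get_obs(); H=px("wrist",321.2,114.2,o["tool_pos"][2]-.005,o); P=px("wrist",321.5,112.5,.044,o)
print("pin-hole, tool frame mm",o["orientation"].T@(P-H)*1e3, o["orientation"][2,1:],o["dq"],o["wrist_force"])
R=o["orientation"]; c=o["tool_pos"]+R@[0,-.00135,0]; print("mould centre",c,"yaw",np.degrees(np.arctan2(R[1,2],R[0,2])),"pins .4824 -.2708 -9.12")
# nothing else moved: compare top views away from arm
a=cv2.imread("pics/top0.png");b=cv2.imread("pics/t6.png")
for n,(x,y,w,h) in dict(near=(321,188,31,40),far=(327,130,32,58),bottle=(326,99,20,29),tumbler=(224,123,25,32),tin=(432,134,28,24),bundle=(395,120,26,38),turq=(215,269,64,56)).items():
    A=a[y-6:y+h+6,x-6:x+w+6].astype(np.float32).mean(2);B=b[y-6:y+h+6,x-6:x+w+6].astype(np.float32).mean(2)
    print(n,cv2.phaseCorrelate(A,B),round(float(np.abs(A-B).mean()),1))
E
```

```text
pin-hole, tool frame mm [35.9074  0.203   0.1886] [-0.0001  0.0001] [-0.039   0.1479 -0.0179 -0.0248  0.0185  0.0185] [-0.7629 -0.5703 -3.9883]
mould centre [ 0.4823 -0.2708  0.0849] yaw -9.23475984500157 pins .4824 -.2708 -9.12
near ((0.5397829815759536, 0.02304494753976627), 1.0053585382646004) 1.9
far ((0.5001584904551457, 0.0018121715500569735), 1.0020479186081592) 2.2
bottle ((-0.05590311012667826, 0.5120065410053343), 0.9946269558535682) 2.6
tumbler ((-0.021533195449919162, 0.5291936127555594), 0.9991573482089573) 2.9
tin ((-0.03285854424983725, -0.046857517195267206), 1.0057418925894632) 2.1
bundle ((0.0154404062168787, 0.047053185062544856), 0.9931455912590027) 2.5
turq ((-0.004512945752686903, 0.05717377778745458), 0.9740540267692672) 2.5
```

```bash
python3 -c "
from cell import ctrl
print(ctrl.sign_off()); o=ctrl.get_obs(); print(o['time_s'],o['tool_pos'],o['finger_gap'])"
```

```text
the job is handed in; nothing more can be done
None
the job is handed in; nothing more can be done
```

I picked up the pale top half by its bar and tipped it with its far edge up (34.9° measured), clear of the table. I held it there for over 1.2 s, levelled it and carried it over the boxes with about 9 cm to spare. I handed it in still gripped over the base half, at about 17.9 s on the robot's clock.

**Fit over the pins:** the last wrist picture puts the visible hole within 0.3 mm of its pin. The computed mould centre is within 0.2 mm of the pin midpoint, and the turn is within about 0.15°. The block's underside is level and about 10 mm above the pin tips. The wrist force was only the block's weight, about 4 N.

**Not seen directly:** the second hole was hidden from the wrist camera. Its alignment comes from the yaw and the measured pin spacing (152.6 mm against 152 mm).

**Other objects:** the boxes, bottle, tumbler, tin, bundle and turquoise look-alike showed no real change between the first and last top pictures. The 0.5-pixel shifts that comparison reported for the boxes, bottle and tumbler look like an artefact of the method. I did not compare the phone this way.

**One disagreement:** my rough first top-camera reading of the top half differed by about 4 mm in y from the wrist camera. I used the wrist values, and the close-up views agreed with them.

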